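# Hang the sample pot on the catch hanger by its wire handle

## Task

The small steel sample pot stands on the bench with its wire handle folded down. Without lifting the pot off the bench, raise the handle upright; then lift the pot by the black sleeve on the handle and hang it on the two-pronged hanger stand: lower the wire into the slots of both prongs and press it gently past the red spring catches, down to the bottom of the slots, so that both catches snap shut above it, and let go. The height of the prongs was set by hand, so feel for the catches and the slot bottom (never push on the stand with more than 22 N), keep the pot from tipping over, and leave the other things alone.

Things in the scene. Friction and masses are not known exactly. Their poses are not given: they have to be found in the camera images.
- pot_mid (a point): Round steel sample pot, closed by a blue lid; 76 mm wide, 63 mm high, 0.25 to 0.4 kg. The point is its centre, 31.5 mm above its underside; z up along the pot. The wire handle turns about the pot's y axis on pivots 20.5 mm above this point, at y = +42 and -42 mm, and lies folded out to the pot's -x side.
- bail (a joint): Angle of the wire handle on the pot: 0 = level, out to the pot's -x side; pi/2 = upright above the pot; negative = drooping below level. Stiff pivots (0.022 N m): it stays where it is left. A U of 5 mm wire, 84 mm wide; level, it leaves 49 mm free between bar and pot. A hand path 2 mm inside the bar's arc already tips the pot, one outside drags or lifts it: keep the force low.
- crown (a point): Middle of the handle's outer bar (straight over 70 mm), on the wire's axis and in the centre of the black sleeve; 90 mm from the pivot line; y runs along the bar. The sleeve, 30 mm long and 11 mm in diameter, turns freely on the wire: pinched across from above, it lets the handle swing without turning the hand.
- stand: Fixed grey hanger stand; origin on the bench below its two slots, x towards its posts (90 mm behind the slots), y along the seated wire. Base plate x -50 to +135, 124 mm wide, 8 mm thick. Two steel prongs, 7 mm thick, point to -x at y = +28 and -28 mm (49 mm free between for the fingers). Each ends in a slot open upwards, 10 mm wide (mouth about 20 mm), at x = 0; nothing is over 34 mm above the seated wire.
- slots_below (a point): Point on the bench below the middle of the slots. The seated wire's axis is at stand x = 0 (within 2.5 mm), 172 to 196 mm up: set by hand, not reported. Relative to it the front lips end 28 mm higher, the catches meet the wire 22 mm higher, the prongs' undersides are 9 mm lower. The pot is wider than the fork: bring the wire from the front (-x) over the lips, the pot below the prongs.
- catch_left (a joint): Red spring catch across the slot of the left (stand +y) prong: 0 = shut, grows as the wire pushes it down, about 1 as the wire slips by; springs back to 0 above the wire. Pressing the wire past both takes 7 to 11 N on top of the pot's weight; the force drops as they snap back and rises hard at the slot bottom.
- catch_right (a joint): The same on the right (stand -y) prong.
- dish: Bystander: round petri dish, 60 mm wide, 16 mm high; origin under its centre.
- timer: Bystander: bench timer, white, 62 x 62 x 19 mm, three keys; origin under its centre.
- cover_box: Bystander: small white box of cover glasses, 30 x 50 x 14 mm; origin under its centre.
- tally: Bystander: hand tally counter, 55 x 69 x 19 mm; origin under its centre.
- immersion_oil: Bystander: small brown bottle with a black cap, 23 mm wide, 58 mm high; origin under its centre.

How it is judged (in metres and radians):
On the way, in this order (a step that is already met when the one before it is completed fails the run):
1. the handle is upright (within 0.3 rad) while the pot still stands on the bench (value of joint bail between 1.27 and 1.87 rad and height (world z) of pot_mid below 0.036 m), for 0.2 s.
2. the pot is carried by its handle, clear of the bench (height (world z) of pot_mid above 0.06 m and contact force between the fingers and pot above 1 N), for 0.2 s.
3. the wire pushes a spring catch open (value of joint any of catch_left, catch_right above 0.6 rad).
At the end, for the whole second after the job is handed in: The pot hangs free in both slots: bar middle within 6 mm (x) and 12 mm (y) of the slots' middle, 165 to 202 mm up, along the stand's y within 0.12 rad; both catches shut above it (below 0.12 rad); pot within 0.4 rad of upright, resting on the stand, slower than 0.05 m/s (x of crown in the frame of stand between -0.006 and 0.006 m and y of crown in the frame of stand between -0.012 and 0.012 m and z of crown in the frame of stand between 0.165 and 0.202 m and angle between the y axis of crown and the y axis of stand, either way round below 0.12 rad and value of joint each of catch_left, catch_right below 0.12 rad and angle between pot_mid's own z axis and vertical below 0.4 rad and linear speed of pot below 0.05 m/s and contact force between pot and stand above 1 N); the robot touches nothing.
It fails at once if the pot or its handle is pushed against the stand with more than 22 N (contact force between pot and stand above 22 N).
It fails at once if the robot pushes on the stand with more than 22 N (contact force between any of the fingers, the arm and stand above 22 N).
It fails at once if the pot tips over (angle between pot_mid's own z axis and vertical above 0.7 rad).
It fails at once if a bystander (dish, timer, cover glass box, tally counter, oil bottle) is moved by more than 30 mm (distance of any of dish, timer, cover_box, tally, immersion_oil from where it was at the start of the episode above 0.03 m).
It also fails if it takes over 72 s, if anything falls off the work surface, if the arm or the gripper's body presses on something with over 40 N, if the wrist force passes 120 N, or if a joint passes its speed limit or range.

## Robot

A 7-joint arm with a two-finger parallel gripper is mounted at the origin on a cart in front of the work surface, level with it; the furniture and walls round the work are solid. World frame = base frame: x ahead of the robot, y to its left, z up, the work surface at z = 0. Lengths are in mm, angles in rad, forces in N, time in s.
With the tool pointing down it reaches from about 400 to 875 mm from the base axis. Payload 6.5 kg.
Tool frame: the origin (TCP) lies at the very end of the fingers, on their centre line; the grasp point (between the pads) lies robot.grasp_offset behind it (robot.grasp_offset is the distance from the TCP to the grasp point, in mm); z points along the fingers, y is the line along which they close (so a half turn about z gives the same grasp; the last joint's range is limited). The gripper opens to 85 mm and grips with 20 to 120 N. Pads are 22 mm wide; open, the fingers measure 114 mm over their backs; the gripper's body (76 mm by 85 mm) begins 54 mm behind the grasp point. The pads swing forward as they close: fully open they stand 13 mm farther back than shut.
Start: joints at [-1.239, 0.536, -0.004, 1.538, 0.003, 1.067, -0.071], TCP at [251.799, 599.239, 231.29] pointing down, gripper open.
Joint ranges: [-2.7, 2.7], [-0.37, 2.16], [-1.27, 1.26], [0.24, 2.4], [-1.31, 4.45], [0.19, 1.91], [-2.76, 2.76]. Speed limits (rad/s): [2.39, 2.39, 3.14, 3.14, 3.14, 3.14, 3.14].

## Interface

Orientations are given as [roll, pitch, yaw] about the fixed x, y, z axes, in that order (R = Rz(yaw) Ry(pitch) Rx(roll)).
In Python, from plant import robot gives the robot as it stands.
- The arm moves only by the tool drive_tool, never from a script. Its argument "deltas" is a list that holds one entry, the list of rows, each a list of 6 numbers: the shift along the tool's x, y, z in mm, then the turn, a rotation vector about the tool's x, y, z in rad. A call has 1 to 5 rows; each row is the pose to reach, as a shift and turn from the pose commanded when the call began, along the tool's axes at that moment; what a row does not reach only later rows make up. A row lasts 1/10 s, in which the tool goes at most 50 mm and 8.59 degrees, less where a joint would pass 70% of its speed; a pose out of reach is approached as far as the arm can. A call with a gripper value outside its range is refused whole. "hand" is the opening in per cent of the stroke, from 0 (shut) to 100 (fully open), set as the call begins (left out, the last holds). The fingers move at their own pace and stop on an object; the grip force is fixed at half the most. Time passes only in rows, so rows that repeat a pose let the fingers close. It gives the time, the measured TCP pose, the force and the opening at its end, in the units of the state.
- robot.state(): the state, without advancing time (a new reading comes with each control period).
- robot.snapshot(name): name is "side" or "top" or "wrist"; returns a dict with "pixels" (400x640x3 uint8, red, green, blue), "range_z" (400x640 float32, mm along the optical axis (not along the pixel's ray), 0 where there is no reading), "camera_matrix" (3x3 intrinsics, pixels), "xyz" and "attitude" of the camera in the world. Camera axes: x right, y down, z forward; pixel columns grow to the right and rows downward; lengths in mm; the calibration is good to about 2 mm. The wrist camera is an equidistant fisheye: a pixel r from the principal point sees the ray r / f radians off the axis. A picture is of the moment at which its call begins.
- robot.sign_off(): hands the job in, once; it reports no verdict.
The state is a dict: "clock": time; "joints": joint angles; "qd": joint speeds; "joint_efforts": joint torques, N m; "tcp_pos": TCP position; "ee_rot": TCP orientation; "contact_force": force on the tool from outside, world axes, zero at the start; "wrist_torque": the same for the moment, N m; "grip_width": finger opening in mm.
Only numpy, scipy, OpenCV 4.12 (cv2) and the standard library are available. Lean on these libraries where they do the work, as an engineer would, in place of code of your own. Each camera call takes 0.05 s, during which the arm holds its last target. There are 200 camera calls.

## Working session

There is one attempt and no reset: what is moved stays moved. The work goes in short steps, Python scripts to look and compute and a tool call to move; the robot and the scene stay as the last step left them, time stands still between calls to the robot, and variables do not carry over. Pictures are saved under pics/ and viewed, on a budget of 10 in all, crops included, one or two more only if the job needs it, and the job is handed in when it is done.

Besides the shell and the picture viewer there is one more tool, called after ">>>" as name(argument=value, ...) on one line, values as JSON. drive_tool: Moves the arm, as the interface text tells. Its arguments: {"type":"object","properties":{"deltas":{"type":"array","items":{"type":"array","items":{"type":"array","items":{"type":"number"}}}},"hand":{"type":"number"}},"required":["deltas"]}

```bash
ls; mkdir -p pics; cat > h.py <<'E'
import numpy as np, cv2
from scipy.spatial.transform import Rotation as R
from plant import robot
def rot(a):
    a=np.array(a,float)
    return R.from_matrix(a) if a.shape==(3,3) else (R.from_euler('xyz',a) if a.size==3 else R.from_quat(a))
def cloud(s):
    K=np.array(s["camera_matrix"]);z=s["range_z"];v,u=np.indices(z.shape)
    p=np.dstack([(u-K[0,2])/K[0,0]*z,(v-K[1,2])/K[1,1]*z,z])
    w=p.reshape(-1,3)@rot(s["attitude"]).as_matrix().T+np.array(s["xyz"])
    w[z.ravel()==0]=np.nan
    return w.reshape(z.shape+(3,))
E
python3 - <<'E'
from h import *
print(robot.state(), robot.grasp_offset)
for n in("top","side"):
    s=robot.snapshot(n);cv2.imwrite(f"pics/{n}0.png",s["pixels"][...,::-1]);np.savez(f"{n}0.npz",**s)
    print(n,s["camera_matrix"],s["xyz"],s["attitude"])
E
```

```text
pics
{'clock': 0.0, 'joints': array([-1.23918506,  0.53719861, -0.00442699,  1.53887974,  0.00260283,
        1.06729939, -0.07119724]), 'qd': array([-1.40242860e-03, -1.32958351e-03,  8.93273310e-04,  5.73690874e-04,
       -1.96218277e-04, -4.91820949e-04,  2.63686415e-05]), 'joint_efforts': array([ 3.09122734e-04, -5.83413970e+01,  1.04890689e+00, -2.59098011e+01,
        1.23270467e-02,  9.44188214e-03,  3.20879519e-05]), 'tcp_pos': array([251.58779008, 598.64137007, 230.38960463]), 'ee_rot': array([-3.13981866e+00,  1.38703699e-04,  2.74384759e+00]), 'contact_force': array([-0.49461518, -0.09195775,  0.16948306]), 'wrist_torque': array([-0.00655114,  0.04390095, -0.01432997]), 'grip_width': 85.26259578765708} 18.700000000000003
top [[403.5251476    0.         313.36896367]
 [  0.         403.5251476  205.09377185]
 [  0.           0.           1.        ]] [ 308.85461177 -158.38397773 1125.95149486] [-2.92678259  0.00430608 -1.5346955 ]
side [[367.62669284   0.         320.23731326]
 [  0.         367.62669284 193.82205829]
 [  0.           0.           1.        ]] [ 74.70618126 457.77348067 599.91445113] [-2.12921798e+00 -7.16422390e-04 -2.48486279e+00]
```

View pics/top0.png

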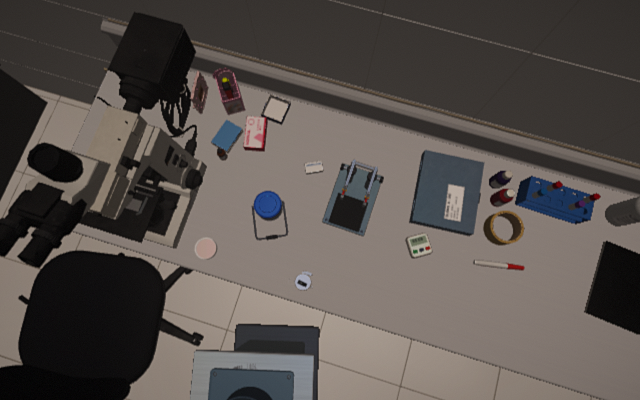

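View pics/side0.png

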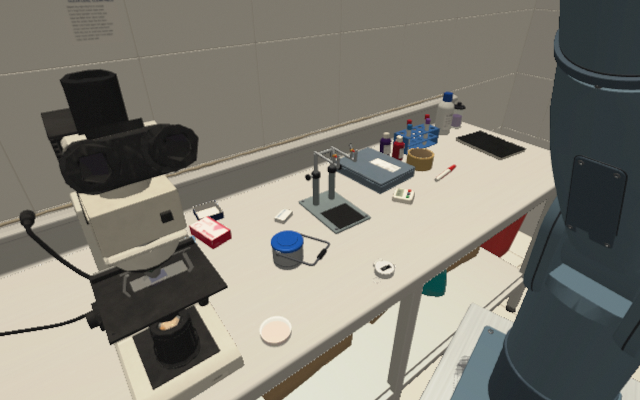

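Top view: blue lid at (268,205) with the handle bar at (271,237) and the sleeve on its middle. The stand is at about (355,195), with red catches near (344,190) and (366,197). In the side view the lid is at (287,242), the sleeve at (321,254) and the catches at about (333,157) and (352,152).

```bash
python3 - <<'E'
from h import *
def blobs(n,img,w,lo,hi,box,name,mina=3):
    hsv=cv2.cvtColor(img,cv2.COLOR_RGB2HSV);m=cv2.inRange(hsv,lo,hi)
    k=np.zeros_like(m);x0,y0,x1,y1=box;k[y0:y1,x0:x1]=1;m=m*k
    c,l,st,ce=cv2.connectedComponentsWithStats(m)
    for i in range(1,c):
        if st[i,4]>=mina: print(n,name,st[i,4],ce[i].round(1),np.nanmedian(w[l==i],0).round(1))
for n in("top","side"):
    s=dict(np.load(n+"0.npz"));w=cloud(s);img=s["pixels"]
    bl,br=((240,185,300,245),(325,155,390,240)) if n=="top" else ((265,225,335,275),(300,140,370,235))
    blobs(n,img,w,(100,150,40),(125,255,255),bl,"lid",20)
    blobs(n,img,w,(0,0,0),(180,255,60),bl,"dark",5)
    blobs(n,img,w,(0,110,60),(12,255,255),br,"red")
    if n=="top":
        W=w[155:240,325:390].reshape(-1,3);
        for lo,hi in((4,14),(150,240)):
            q=W[(W[:,2]>lo)&(W[:,2]<hi)];print(lo,len(q),cv2.minAreaRect(q[:,:2].astype(np.float32)))
        W=w[185:245,240:300].reshape(-1,3)
        q=W[(W[:,2]>25)&(W[:,2]<75)];print(len(q),cv2.minAreaRect(q[:,:2].astype(np.float32)))
        q=q[q[:,2]>57];print(np.median(q,0),cv2.minEnclosingCircle(q[:,:2].astype(np.float32)))
    else:
        W=w[140:200,300:370].reshape(-1,3);q=W[(W[:,2]>150)&(W[:,2]<260)&(W[:,0]<800)];print(len(q),np.percentile(q,[1,50,99],axis=0).round())
big=[]
for n,b in(("top",(240,160,390,245)),("side",(260,130,380,280))):
    im=cv2.imread(f"pics/{n}0.png")[b[1]:b[3],b[0]:b[2]];f=800/ im.shape[1]
    big.append(cv2.resize(im,(400,int(im.shape[0]*400/im.shape[1])),interpolation=cv2.INTER_CUBIC))
h=max(i.shape[0] for i in big);cv2.imwrite("pics/crop0.png",np.hstack([cv2.copyMakeBorder(i,0,h-i.shape[0],0,0,0) for i in big]))
E
```

```text
top lid 571 [267.2 204.3] [538.3 -21.3  63.3]
top dark 73 [276.  213.5] [513.3 -47.2  51.2]
top dark 14 [252.8 211.9] [518.7  17.5  55.2]
top dark 6 [285.  219.5] [499.7 -70.4  55.6]
top dark 7 [254. 223.] [488.1  12.3  56.7]
top dark 13 [286.2 229.2] [471.2 -74.4  56.5]
top dark 11 [255.4 233. ] [459.9   7.7  55.7]
top dark 42 [270.7 236.9] [450.6 -35.8  59.1]
top red 9 [343. 192.] [ 545.  -216.1  198.5]
top red 11 [365.6 199.8] [ 528.1 -270.6  198.5]
4 2274 ((582.9454345703125, -269.20904541015625), (243.7892303466797, 184.65182495117188), 1.6789052486419678)
150 359 ((573.9605712890625, -255.17393493652344), (67.46492004394531, 109.1712875366211), 73.28874969482422)
854 ((510.17578125, -26.138809204101562), (132.62265014648438, 88.80464935302734), 10.518087387084961)
[534.00479388 -22.84590028  62.79140745] ((506.7143859863281, -26.239322662353516), 69.73954772949219)
side lid 548 [286.8 241.5] [533.5 -13.3  63.3]
side dark 40 [321.5 253.7] [448.7 -32.6  59. ]
side dark 5 [277.4 254.6] [531.6  22.3  51.6]
side red 6 [353.  150.5] [ 528.8 -268.5  197.8]
side red 6 [335.3 156.2] [ 546.5 -214.9  197.3]
414 [[ 517. -293.  153.]
 [ 556. -261.  176.]
 [ 632. -210.  211.]]
```

View pics/crop0.png

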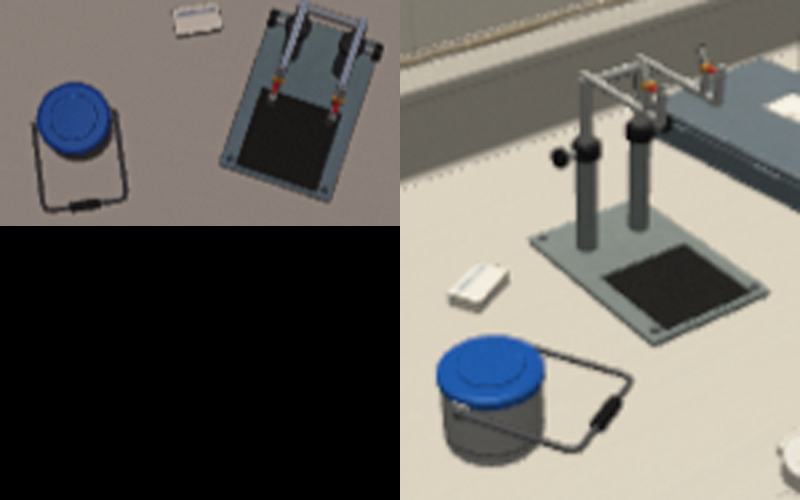

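Pot centre is about (538,-20) with yaw about 0.18. The crown is at about (450,-35,53) and the handle is nearly level. The catches' middle is at about (537,-243), with the stand at yaw about -0.30. Next I check how close the microscope comes to my path, and work out the moves.

```bash
cat >> h.py <<'E'
def rel(x,y,z,yaw,s=None):
    """tool-frame delta from measured pose to TCP (x,y,z), tool down with yaw"""
    s=s or robot.state();r=rot(s["ee_rot"])
    d=r.inv().apply(np.array([x,y,z])-s["tcp_pos"]);t=(r.inv()*R.from_euler('xyz',[np.pi,0,yaw])).as_rotvec()
    print("delta",np.r_[d.round(1),t.round(3)],"norm",np.linalg.norm(d).round())
E
python3 - <<'E'
from h import *
for n in("top","side"):
    w=cloud(dict(np.load(n+"0.npz"))).reshape(-1,3)
    for y in range(0,700,50):
        q=w[(w[:,1]>=y)&(w[:,1]<y+50)&(w[:,2]>120)&(w[:,0]>150)&(w[:,2]<700)]
        if len(q):print(n,y,len(q),np.percentile(q[:,0],1).round(),np.percentile(q[:,2],[50,99]).round())
rel(330,300,230,2.35); rel(380,0,230,1.75)
E
```

```text
top 0 1093 930.0 [255. 353.]
top 50 995 839.0 [240. 336.]
top 100 1177 823.0 [258. 366.]
top 150 3757 609.0 [315. 369.]
top 200 7328 434.0 [333. 426.]
top 250 8919 346.0 [400. 500.]
top 300 2991 342.0 [462. 501.]
top 350 882 352.0 [218. 478.]
top 400 293 1037.0 [165. 207.]
top 450 219 1051.0 [155. 191.]
top 500 154 1064.0 [144. 171.]
top 550 85 1077.0 [137. 155.]
top 600 36 1091.0 [127. 138.]
side 0 2947 930.0 [418. 535.]
side 50 2485 941.0 [456. 537.]
side 100 2096 956.0 [480. 540.]
side 150 2923 971.0 [465. 542.]
side 200 5466 420.0 [367. 538.]
side 250 11307 338.0 [324. 500.]
side 300 15851 338.0 [346. 499.]
side 350 4761 351.0 [454. 485.]
delta [-1.880e+02 -2.451e+02  9.000e-01 -1.000e-03  0.000e+00  3.940e-01] norm 309.0
delta [-3.503e+02 -5.023e+02  1.300e+00 -1.000e-03  1.000e-03  9.940e-01] norm 612.0
```

```bash
python3 - <<'E'
from h import *
rel(170,390,540,2.744)
E
```

```text
delta [-5.700e+00 -2.245e+02 -3.091e+02 -2.000e-03  0.000e+00 -0.000e+00] norm 382.0
```

>>> drive_tool(deltas=[[[-6,-224,-309,0,0,0],[-6,-224,-309,0,0,0],[-6,-224,-309,0,0,0],[-6,-224,-309,0,0,0],[-6,-224,-309,0,0,0]]], hand=50)

```text
clock: 0.6
tcp_pos: [198.0, 460.9, 434.9]
ee_rot: [-3.141, 0.0, 2.744]
contact_force: [1.1, 0.8, 0.1]
grip_width: 42.7
```

>>> drive_tool(deltas=[[[-2,-92,-127,0,0,0],[-2,-92,-127,0,0,0],[-2,-92,-127,0,0,0],[-2,-92,-127,0,0,0]]])

```text
clock: 1.0
tcp_pos: [164.4, 375.7, 566.1]
ee_rot: [3.133, -0.001, 2.744]
contact_force: [-0.7, -0.6, -0.6]
grip_width: 42.9
```

```bash
python3 - <<'E'
from h import *
rel(340,260,545,2.25)
E
```

```text
delta [-2.067e+02 -3.880e+01  2.060e+01  9.000e-03 -3.000e-03  4.940e-01] norm 211.0
```

>>> drive_tool(deltas=[[[-207,-39,10,0,0,0.49],[-207,-39,10,0,0,0.49],[-207,-39,10,0,0,0.49],[-207,-39,10,0,0,0.49],[-207,-39,10,0,0,0.49]]])

```text
clock: 1.5
tcp_pos: [344.5, 256.4, 549.7]
ee_rot: [-3.14, 0.002, 2.244]
contact_force: [-0.5, -0.4, -0.1]
grip_width: 42.7
```

```bash
python3 - <<'E'
from h import *
print(robot.state()["tcp_pos"]);rel(430,-40,350,1.751)
E
```

```text
[344.54498285 256.41786995 549.71220972]
delta [-2.847e+02 -1.177e+02  2.004e+02 -1.000e-03  2.000e-03  4.930e-01] norm 367.0
```

>>> drive_tool(deltas=[[[-285,-118,0,0,0,0.49],[-285,-118,0,0,0,0.49],[-285,-118,0,0,0,0.49],[-285,-118,0,0,0,0.49],[-285,-118,0,0,0,0.49]]])

```text
clock: 2.0
tcp_pos: [412.1, 19.6, 550.2]
ee_rot: [-3.141, -0.0, 1.764]
contact_force: [1.4, -0.0, -0.7]
grip_width: 42.8
```

>>> drive_tool(deltas=[[[-53,-22,220,0,0,0],[-53,-22,220,0,0,0],[-53,-22,220,0,0,0],[-53,-22,220,0,0,0],[-53,-22,220,0,0,0]]])

```text
clock: 2.5
tcp_pos: [398.1, -35.6, 326.9]
ee_rot: [-3.137, -0.0, 1.764]
contact_force: [0.7, -0.3, 0.9]
grip_width: 42.4
```

```bash
python3 - <<'E'
from h import *
st=robot.state();print(st["tcp_pos"],st["ee_rot"]);rel(450,-36,150,1.751)
s=robot.snapshot("wrist");cv2.imwrite("pics/w1.png",s["pixels"][...,::-1]);np.savez("w1.npz",**s)
print(s["camera_matrix"],s["xyz"],s["attitude"])
E
```

```text
[398.0806467  -35.62379012 326.94095199] [-3.13675435e+00 -1.87366347e-04  1.76373629e+00]
delta [-1.040e+01  5.170e+01  1.767e+02 -5.000e-03 -0.000e+00  1.300e-02] norm 184.0
[[309.70691629   0.         320.04000916]
 [  0.         309.70691629 193.62297451]
 [  0.           0.           1.        ]] [386.24714125  30.29035352 469.40256437] [2.8699279  0.0047774  0.19260576]
```

View pics/w1.png

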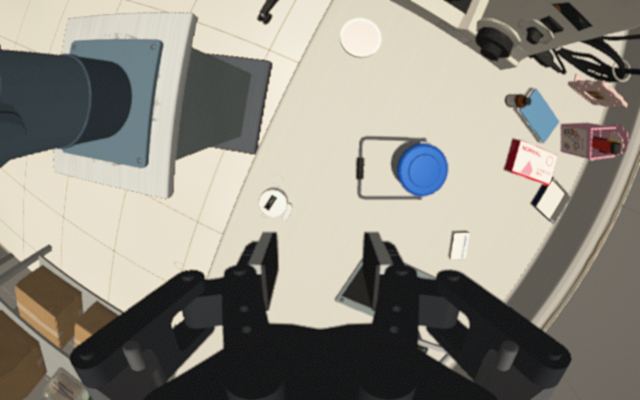

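Wrist view: the lid is at (422,169), the sleeve at (359,168) and the wire arms run along rows 139 and 198. The fingers frame the lower centre.

```bash
cat >> h.py <<'E'
def ray(s,u,v):
    K=np.array(s["camera_matrix"]);a=np.array([(u-K[0,2])/K[0,0],(v-K[1,2])/K[1,1]]);t=np.linalg.norm(a)
    d=np.r_[a/t*np.sin(t),np.cos(t)] if t>0 else np.array([0,0,1.])
    return rot(s["attitude"]).apply(d)
def onz(s,u,v,z):
    d=ray(s,u,v);c=np.array(s["xyz"]);return c+d*(z-c[2])/d[2]
def comps(img,lo,hi,box,mina=4):
    m=cv2.inRange(cv2.cvtColor(img,cv2.COLOR_RGB2HSV),lo,hi);x0,y0,x1,y1=box
    k=np.zeros_like(m);k[y0:y1,x0:x1]=255;c,l,st,ce=cv2.connectedComponentsWithStats(m&k)
    return [(st[i,4],ce[i],l==i) for i in range(1,c) if st[i,4]>=mina]
E
python3 - <<'E'
from h import *
s=dict(np.load("w1.npz"));img=s["pixels"]
for a,c,m in comps(img,(100,150,40),(125,255,255),(390,135,455,205),50): print("lid",a,c,onz(s,*c,63).round(1),"z cam",np.median(s["range_z"][m]))
for a,c,m in comps(img,(0,0,0),(180,255,70),(345,125,440,210)): print("dark",a,c,onz(s,*c,55).round(1),np.median(s["range_z"][m]),[onz(s,*p,53.5).round(1) for p in ((np.argwhere(m)[:,::-1]).min(0),(np.argwhere(m)[:,::-1]).max(0))])
for r in range(134,205,4): print(r,img[r,354:368].sum(1)//3)
E
```

```text
lid 1971 [421.89041096 169.1709792 ] [537.5 -19.6  63. ] z cam 410.67163
dark 119 [359.50420168 168.07563025] [452.4 -37.4  55. ] 415.46988 [array([446.2, -24.7,  53.5]), array([459.5, -52. ,  53.5])]
134 [214 215 214 215 214 214 215 215 215 215 215 212 211 211]
138 [214 214 215 215 215 208 176 137 105  93  91  97 101 104]
142 [215 215 216 214 192 133  91  95 133 176 205 217 217 216]
146 [214 215 215 215 193 134  92 114 167 207 217 216 215 215]
150 [214 214 215 202 164 115  90 115 166 207 216 215 215 216]
154 [214 216 215 204 170 119  98 123 170 209 217 216 214 214]
158 [213 196 157  98  54  49  54  60  81 121 168 203 213 215]
162 [211 180 122  60  29  41  50  48  53 101 163 204 215 214]
166 [210 183 125  62  30  38  46  43  56 119 183 210 216 215]
170 [211 174 107  43  30  42  51  44  58 122 190 214 215 214]
174 [212 177 105  42  33  43  45  44  63 128 193 215 215 215]
178 [211 183 129  77  49  49  56  78 111 158 200 215 215 215]
182 [215 215 203 169 119  96 121 170 205 217 216 213 213 214]
186 [215 214 195 148 104  98 132 177 208 216 214 215 214 215]
190 [215 213 193 147 103 100 132 176 209 216 215 214 215 215]
194 [214 213 202 169 118  96 114 158 194 208 210 212 211 211]
198 [215 214 216 214 207 190 169 152 138 125 117 113 114 112]
202 [214 214 215 215 215 215 214 214 215 216 216 216 215 215]
```

```bash
python3 - <<'E'
from h import *
rel(450.5,-36.5,110,1.757)
E
```

```text
delta [-1.04e+01  5.51e+01  2.14e+02 -9.00e-03  0.00e+00  6.00e-03] norm 221.0
```

>>> drive_tool(deltas=[[[-10,55,90,0,0,0.006],[-10,55,214,0,0,0.006],[-10,55,214,0,0,0.006],[-10,55,214,0,0,0.006],[-10,55,214,0,0,0.006]]], hand=50)

```text
clock: 3.05
tcp_pos: [455.6, -33.2, 113.2]
ee_rot: [-3.137, -0.0, 1.759]
contact_force: [0.1, 0.1, 1.5]
grip_width: 42.4
```

>>> drive_tool(deltas=[[[0,0,0,0,0,0],[0,0,0,0,0,0],[0,0,0,0,0,0]]])

```text
clock: 3.35
tcp_pos: [457.9, -33.9, 118.4]
ee_rot: [3.139, -0.0, 1.758]
contact_force: [0.2, 0.4, 0.7]
grip_width: 42.4
```

```bash
python3 - <<'E'
from h import *
st=robot.state();print(st["tcp_pos"],st["ee_rot"],st["grip_width"]);rel(450.5,-36.5,34,1.757)
s=robot.snapshot("wrist");cv2.imwrite("pics/w2.png",s["pixels"][...,::-1]);np.savez("w2.npz",**s)
# predicted pixel of finger centreline is same in every picture; sleeve by mask
for a,c,m in comps(s["pixels"],(0,0,0),(180,255,70),(200,150,440,330),30): print(a,c.round(1),onz(s,*c,55).round(1))
for a,c,m in comps(s["pixels"],(100,150,40),(125,255,255),(200,50,600,300),200): print("lid",a,c,onz(s,*c,63).round(1))
E
```

```text
[457.9201495  -33.94525071 118.36908636] [ 3.13861655e+00 -2.33751814e-04  1.75828268e+00] 42.40184208467147
delta [-1.10e+00 -8.00e+00  8.43e+01  3.00e-03 -0.00e+00  1.00e-03] norm 85.0
542 [310.9 209.9] [452.5 -37.2  55. ]
4888 [241.8 294.3] [ 410.1 -119.2   55. ]
4864 [397.6 294.2] [534.1 -95.8  55. ]
lid 7194 [432.55824298 208.40686683] [536.2 -18.1  63. ]
```

View pics/w2.png

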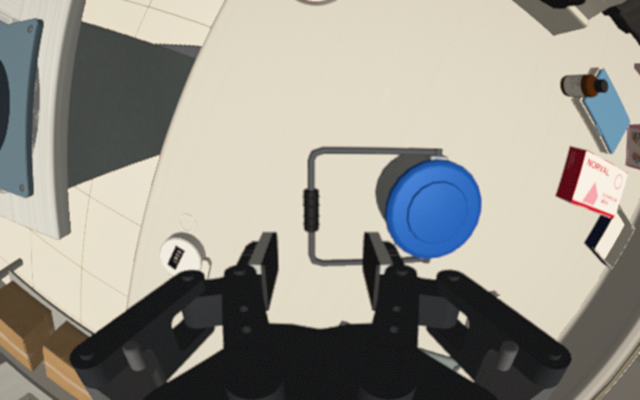

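Wrist view at z 118: the sleeve is at (311,210), the lid at (432,208), and the bar is square to the fingers. Sleeve position (452,-37), so I descend over it and pinch.

>>> drive_tool(deltas=[[[-2,-6.5,10,0,0,0],[-2,-6.5,35,0,0,0],[-2,-6.5,60,0,0,0],[-2,-6.5,75,0,0,0],[-2,-6.5,81,0,0,0]]])

```text
clock: 3.9
tcp_pos: [449.5, -37.6, 34.8]
ee_rot: [-3.14, -0.0, 1.758]
contact_force: [-0.3, 0.2, 0.2]
grip_width: 42.4
```

>>> drive_tool(deltas=[[[0,0,0,0,0,0],[0,0,0,0,0,0],[0,0,0,0,0,0],[0,0,0,0,0,0]]])

```text
clock: 4.3
tcp_pos: [451.1, -37.4, 36.3]
ee_rot: [3.14, 0.0, 1.758]
contact_force: [0.4, -0.2, -0.6]
grip_width: 42.8
```

```bash
python3 - <<'E'
from h import *
st=robot.state();print(st["tcp_pos"],st["ee_rot"],st["contact_force"]);rel(452,-37,34,1.757)
E
```

```text
[451.11118043 -37.38180103  36.31807131] [3.14026430e+00 1.37753323e-04 1.75806517e+00] [ 0.43462376 -0.238813   -0.55452084]
delta [2.0e-01 9.0e-01 2.3e+00 1.0e-03 0.0e+00 1.0e-03] norm 3.0
```

Down 2 mm more, then close and watch the opening.

>>> drive_tool(deltas=[[[0,1,2,0,0,0],[0,1,2,0,0,0],[0,1,2,0,0,0]]])

```text
clock: 4.6
tcp_pos: [451.6, -37.3, 33.7]
ee_rot: [3.142, 0.0, 1.758]
contact_force: [-0.3, -0.1, 0.3]
grip_width: 43.3
```

>>> drive_tool(deltas=[[[0,0,0,0,0,0],[0,0,0,0,0,0],[0,0,0,0,0,0],[0,0,0,0,0,0],[0,0,0,0,0,0]]], hand=0)

```text
clock: 5.1
tcp_pos: [452.0, -37.3, 33.8]
ee_rot: [3.141, 0.0, 1.758]
contact_force: [2.0, -1.1, -0.7]
grip_width: 9.0
```

```bash
python3 - <<'E'
from h import *
st=robot.state();print(st["tcp_pos"],st["ee_rot"],st["contact_force"],st["grip_width"])
s=robot.snapshot("side");cv2.imwrite("pics/side1.png",s["pixels"][130:330,200:420,::-1].repeat(3,0).repeat(3,1));np.savez("side1.npz",**s)
s=robot.snapshot("wrist");
for a,c,m in comps(s["pixels"],(100,150,40),(125,255,255),(200,50,600,300),200): print("lid",a,c,onz(s,*c,63).round(1))
E
```

```text
[452.0353446  -37.2550381   33.79357992] [3.14080631e+00 2.07233446e-04 1.75790179e+00] [ 1.99608663 -1.09717034 -0.66996918] 8.986194831661665
lid 11297 [499.43259272 246.15225281] [531.2 -11.7  63. ]
```

View pics/side1.png

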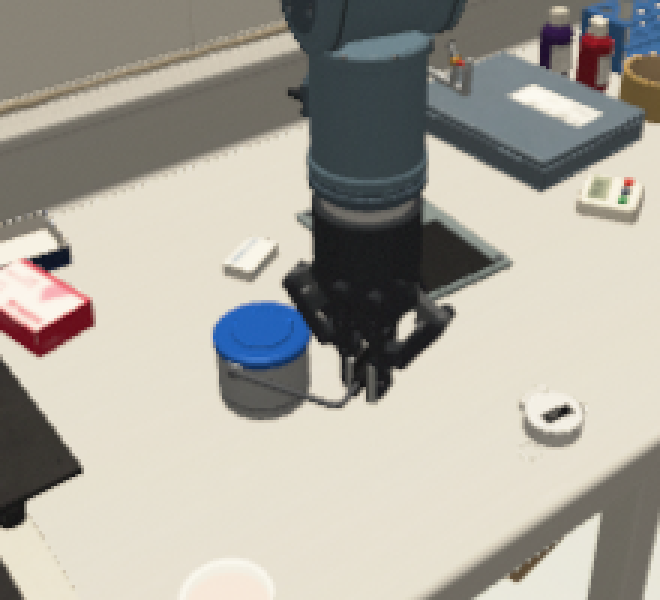

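Side crop: the sleeve is pinched at (360,375) and the pot stands level with the wire still horizontal. Now the arc, in small steps, watching the force.

>>> drive_tool(deltas=[[[0,0.2,-5.4,0,0,0],[0,0.6,-10.8,0,0,0],[0,1.5,-16.1,0,0,0],[0,2.6,-21.4,0,0,0],[0,4.0,-26.6,0,0,0]]])

```text
clock: 5.7
tcp_pos: [455.7, -36.5, 60.9]
ee_rot: [3.141, 0.0, 1.758]
contact_force: [0.5, 0.6, -0.6]
grip_width: 9.1
```

>>> drive_tool(deltas=[[[0,0,0,0,0,0],[0,0,0,0,0,0]]])

```text
clock: 5.9
tcp_pos: [455.5, -36.5, 60.4]
ee_rot: [3.141, 0.0, 1.758]
contact_force: [0.9, 0.1, 0.3]
grip_width: 9.4
```

>>> drive_tool(deltas=[[[0,1.8,-5.1,0,0,0],[0,3.8,-10.1,0,0,0],[0,6.1,-15.0,0,0,0],[0,8.8,-19.7,0,0,0],[0,11.7,-24.2,0,0,0]]])

```text
clock: 6.4
tcp_pos: [467.4, -34.3, 85.0]
ee_rot: [3.141, 0.0, 1.758]
contact_force: [1.8, 0.1, -0.8]
grip_width: 9.1
```

>>> drive_tool(deltas=[[[0,3.2,-4.4,0,0,0],[0,6.6,-8.5,0,0,0],[0,10.3,-12.5,0,0,0],[0,14.2,-16.2,0,0,0],[0,18.3,-19.7,0,0,0]]])

```text
clock: 6.9
tcp_pos: [485.2, -30.9, 104.4]
ee_rot: [-3.141, 0.0, 1.758]
contact_force: [1.0, 0.1, -2.1]
grip_width: 9.0
```

>>> drive_tool(deltas=[[[0,0,0,0,0,0],[0,0,0,0,0,0]]])

```text
clock: 7.1
tcp_pos: [484.9, -31.0, 104.2]
ee_rot: [-3.141, -0.0, 1.758]
contact_force: [1.0, -0.2, -0.1]
grip_width: 9.3
```

```bash
python3 - <<'E'
from h import *
s=robot.snapshot("side");cv2.imwrite("pics/side2.png",s["pixels"][130:330,200:420,::-1].repeat(3,0).repeat(3,1));w=cloud(s)
for a,c,m in comps(s["pixels"],(100,150,40),(125,255,255),(255,200,340,290),50):
    q=w[m];q=q[np.abs(q[:,2]-63)<12];A=np.c_[q[:,:2],np.ones(len(q))];print("lid",a,c,np.median(q,0).round(1),"plane",np.linalg.lstsq(A,q[:,2],rcond=None)[0])
E
```

```text
lid 288 [283.13194444 239.83333333] [543.1 -11.2  63.9] plane [-3.99324647e-02 -4.34040855e-02  8.49104425e+01]
lid 201 [295.26865672 245.42288557] [511.4 -15.5  62.5] plane [ 0.08694074 -0.05960784 16.57777949]
```

View pics/side2.png

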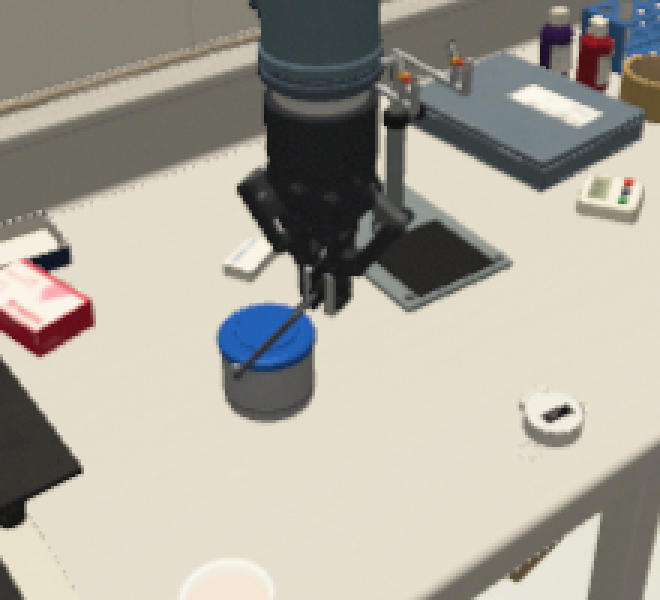

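Handle at about 0.9 rad and the pot is standing level. Continue.

>>> drive_tool(deltas=[[[0,4.3,-3.2,0,0,0],[0,8.8,-6.2,0,0,0],[0,13.5,-8.9,0,0,0],[0,18.4,-11.3,0,0,0],[0,23.3,-13.4,0,0,0]]])

```text
clock: 7.65
tcp_pos: [508.3, -26.5, 117.7]
ee_rot: [-3.142, 0.0, 1.758]
contact_force: [-0.1, -0.7, -2.6]
grip_width: 9.2
```

>>> drive_tool(deltas=[[[0,5.1,-1.8,0,0,0],[0,10.3,-3.3,0,0,0],[0,15.6,-4.5,0,0,0],[0,20.9,-5.4,0,0,0],[0,26.3,-5.9,0,0,0]]])

```text
clock: 8.15
tcp_pos: [534.1, -21.7, 123.5]
ee_rot: [-3.141, -0.0, 1.758]
contact_force: [-1.4, -0.0, -1.4]
grip_width: 9.1
```

>>> drive_tool(deltas=[[[0,0,0,0,0,0],[0,0,0,0,0,0],[0,0,0,0,0,0]]])

```text
clock: 8.45
tcp_pos: [533.4, -21.8, 123.4]
ee_rot: [-3.141, -0.0, 1.758]
contact_force: [0.3, 1.3, -2.1]
grip_width: 9.1
```

```bash
python3 - <<'E'
from h import *
print(robot.state()["contact_force"])
s=robot.snapshot("side");np.savez("side3.npz",**s);cv2.imwrite("pics/side3.png",s["pixels"][120:300,240:400,::-1].repeat(3,0).repeat(3,1));w=cloud(s)
for a,c,m in comps(s["pixels"],(100,150,40),(125,255,255),(255,200,340,290),50):
    q=w[m];q=q[np.abs(q[:,2]-63)<12];A=np.c_[q[:,:2],np.ones(len(q))];print("lid",a,c,np.median(q,0).round(1),"plane",np.linalg.lstsq(A,q[:,2],rcond=None)[0])
E
```

```text
[ 0.33703441  1.33607277 -2.07818284]
lid 445 [291.31910112 241.33707865] [522.2 -17.7  66.8] plane [-1.97497280e-02 -4.15883780e-02  7.60336681e+01]
lid 50 [276.06 243.32] [549.7   7.4  62.7] plane [-1.25719265e-01 -1.75350606e-01  1.32510829e+02]
```

View pics/side3.png

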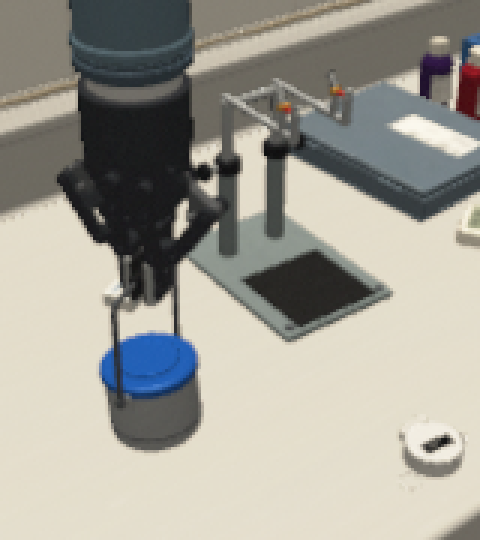

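Handle upright with the sleeve held; the pot stands on the bench. I'll settle there, then lift.

>>> drive_tool(deltas=[[[0,0,1,0,0,0],[0,0,1,0,0,0],[0,0,1,0,0,0],[0,0,1,0,0,0]]])

```text
clock: 8.9
tcp_pos: [533.6, -21.7, 122.4]
ee_rot: [-3.142, -0.0, 1.758]
contact_force: [0.1, 0.3, -2.8]
grip_width: 9.1
```

>>> drive_tool(deltas=[[[0,0,-10,0,0,0],[0,0,-25,0,0,0],[0,0,-45,0,0,0],[0,0,-65,0,0,0],[0,0,-80,0,0,0]]])

```text
clock: 9.4
tcp_pos: [534.5, -22.0, 205.1]
ee_rot: [3.139, 0.0, 1.757]
contact_force: [-0.1, -0.1, -3.3]
grip_width: 9.0
```

>>> drive_tool(deltas=[[[0,0,-20,0,0,0],[0,0,-30,0,0,0],[0,0,-32,0,0,0],[0,0,-32,0,0,0],[0,0,-32,0,0,0]]])

```text
clock: 9.9
tcp_pos: [533.2, -21.6, 233.8]
ee_rot: [-3.14, -0.0, 1.758]
contact_force: [0.2, 0.6, -2.7]
grip_width: 9.3
```

```bash
python3 - <<'E'
from h import *
st=robot.state();print(st["tcp_pos"],st["contact_force"],st["grip_width"])
s1=robot.snapshot("side");np.savez("side4.npz",**s1);s2=robot.snapshot("top");np.savez("top4.npz",**s2)
O=np.array([537,-242.5]);yaw=-.297;c,sn=np.cos(yaw),np.sin(yaw)
for n,s in(("side",s1),("top",s2),("top0",dict(np.load("top0.npz")))):
    w=cloud(s).reshape(-1,3);px=s["pixels"].reshape(-1,3);hsv=cv2.cvtColor(s["pixels"],cv2.COLOR_RGB2HSV).reshape(-1,3)
    d=w[:,:2]-O;L=np.c_[d[:,0]*c+d[:,1]*sn,-d[:,0]*sn+d[:,1]*c,w[:,2]]
    q=(np.abs(L[:,1])<45)&(L[:,0]>-30)&(L[:,0]<35)&(L[:,2]>140)&(L[:,2]<250)
    red=(hsv[:,1]>110)&((hsv[:,0]<14))&q
    for sg in(1,-1):
        k=q&(L[:,1]*sg>0);print(n,sg,k.sum(),"y",np.median(L[k,1]).round(1))
        for x0 in range(-24,34,4):
            kk=k&(L[:,0]>=x0)&(L[:,0]<x0+4)
            if kk.sum():print("  x",x0,kk.sum(),"red",(kk&red).sum(),"z",np.percentile(L[kk,2],[0,50,100]).round(0))
    # base plate
    if n!="side":
        k=(L[:,2]>5)&(L[:,2]<13)&(np.abs(L[:,0])<180)&(np.abs(L[:,1])<75)&(hsv[:,2]<140)
        m=k.reshape(400,640).astype(np.uint8)*255;cc,l,stt,ce=cv2.connectedComponentsWithStats(m);i=1+np.argmax(stt[1:,4]);print(n,"base",cv2.minAreaRect(w[l.ravel()==i,:2].astype(np.float32)),stt[i,4])
E
```

```text
[533.16796164 -21.61942053 233.80970028] [ 0.19034033  0.5833504  -2.68046764] 9.321544081954322
side 1 123 y 29.4
  x -16 6 red 0 z [180. 200. 206.]
  x -12 33 red 0 z [170. 187. 205.]
  x -8 3 red 1 z [173. 176. 197.]
  x -4 5 red 2 z [171. 176. 199.]
  x 0 6 red 0 z [172. 175. 190.]
  x 4 31 red 4 z [173. 191. 206.]
  x 8 16 red 0 z [172. 204. 211.]
  x 12 6 red 0 z [173. 192. 212.]
  x 16 3 red 0 z [176. 177. 211.]
  x 20 5 red 0 z [172. 175. 177.]
  x 24 3 red 0 z [174. 176. 177.]
  x 28 2 red 0 z [173. 175. 176.]
  x 32 4 red 0 z [171. 175. 176.]
side -1 119 y -26.4
  x -16 6 red 0 z [173. 199. 206.]
  x -12 24 red 0 z [171. 189. 205.]
  x -8 13 red 1 z [173. 185. 198.]
  x -4 4 red 2 z [172. 187. 198.]
  x 0 8 red 1 z [174. 183. 199.]
  x 4 26 red 3 z [172. 193. 205.]
  x 8 15 red 0 z [173. 201. 209.]
  x 12 9 red 0 z [173. 210. 212.]
  x 16 3 red 0 z [173. 173. 178.]
  x 20 3 red 0 z [174. 176. 177.]
  x 24 3 red 0 z [173. 176. 177.]
  x 28 3 red 0 z [173. 175. 176.]
  x 32 2 red 0 z [171. 173. 176.]
top 1 61 y 26.9
  x -16 11 red 0 z [177. 192. 208.]
  x -12 3 red 0 z [203. 
[... 1225 characters left out ...]
ed 0 z [178. 178. 178.]
  x 24 4 red 0 z [172. 175. 180.]
  x 28 4 red 0 z [175. 176. 178.]
  x 32 3 red 0 z [173. 178. 178.]
top0 -1 69 y -28.4
  x -16 10 red 0 z [171. 187. 206.]
  x -12 5 red 0 z [177. 203. 206.]
  x -8 6 red 3 z [189. 199. 199.]
  x -4 4 red 3 z [178. 197. 199.]
  x 0 7 red 3 z [177. 196. 200.]
  x 4 12 red 3 z [175. 201. 209.]
  x 8 7 red 0 z [198. 208. 211.]
  x 12 5 red 0 z [208. 211. 213.]
  x 16 2 red 0 z [178. 194. 209.]
  x 20 1 red 0 z [178. 178. 178.]
  x 24 3 red 0 z [175. 177. 178.]
  x 28 4 red 0 z [176. 178. 179.]
  x 32 3 red 0 z [173. 173. 174.]
top0 base ((574.51025390625, -255.27859497070312), (123.6329574584961, 184.63037109375), 72.84912872314453) 2080
```

Stand origin is about (534.6,-242.0) with yaw -0.303. The lip tops are at about 206, so the seated wire should be near z 178 (lips, back cheeks and undersides agree). The pot hangs in the grip at about 2.7 N. I'll go to a point 75 mm in front of the slots.

```bash
python3 - <<'E'
from h import *
rel(463,-219.6,215,1.268)
E
```

```text
delta [-1.814e+02 -1.057e+02  1.890e+01 -2.000e-03  0.000e+00  4.900e-01] norm 211.0
```

>>> drive_tool(deltas=[[[-10,-12,2,0,0,0.04],[-30,-30,4,0,0,0.12],[-55,-45,7,0,0,0.2],[-80,-57,9,0,0,0.27],[-105,-69,11,0,0,0.33]]])

```text
clock: 10.5
tcp_pos: [483.6, -139.6, 223.0]
ee_rot: [-3.14, 0.0, 1.422]
contact_force: [-0.5, 0.3, -2.1]
grip_width: 9.1
```

```bash
python3 - <<'E'
from h import *
print(robot.state()["tcp_pos"],robot.state()["contact_force"]);rel(463,-219.6,212,1.268)
E
```

```text
[ 483.60616198 -139.5674139   223.01342454] [-0.52705553  0.27143685 -2.09030868]
delta [-8.22e+01 -8.50e+00  1.10e+01 -1.00e-03  0.00e+00  1.54e-01] norm 83.0
```

>>> drive_tool(deltas=[[[-22,-2,3,0,0,0.05],[-44,-5,6,0,0,0.1],[-62,-7,8,0,0,0.15],[-75,-8,11,0,0,0.154],[-82,-8.5,11,0,0,0.154]]])

```text
clock: 11.0
tcp_pos: [463.5, -219.6, 212.0]
ee_rot: [-3.14, 0.001, 1.27]
contact_force: [-0.4, 0.1, -3.1]
grip_width: 9.1
```

>>> drive_tool(deltas=[[[0,0,0,0,0,0],[0,0,0,0,0,0],[0,0,0,0,0,0],[0,0,0,0,0,0],[0,0,0,0,0,0]]])

```text
clock: 11.5
tcp_pos: [465.6, -217.2, 212.5]
ee_rot: [3.141, -0.0, 1.275]
contact_force: [0.1, -0.4, -2.5]
grip_width: 8.8
```

```bash
python3 - <<'E'
from h import *
st=robot.state();print(st["tcp_pos"],st["ee_rot"],st["contact_force"]);rel(534.6,-242,st["tcp_pos"][2],1.268)
s=robot.snapshot("wrist");cv2.imwrite("pics/w3.png",s["pixels"][...,::-1]);np.savez("w3.npz",**s)
for a,c,m in comps(s["pixels"],(0,130,80),(10,255,255),(330,100,560,390),4): print("red",a,c.round(1),onz(s,*c,199).round(1),np.median(s["range_z"][m]))
E
```

```text
[ 465.63842607 -217.229961    212.53147659] [ 3.14134077e+00 -1.30787545e-04  1.27472573e+00] [ 0.06337315 -0.44239852 -2.46178077]
delta [-3.60e+00  7.32e+01  0.00e+00  0.00e+00 -0.00e+00  7.00e-03] norm 73.0
red 153 [454.4 192.4] [ 545.2 -215.9  199. ] 162.71481
red 98 [441.3 278.3] [ 529.1 -268.5  199. ] 177.43805
```

View pics/w3.png

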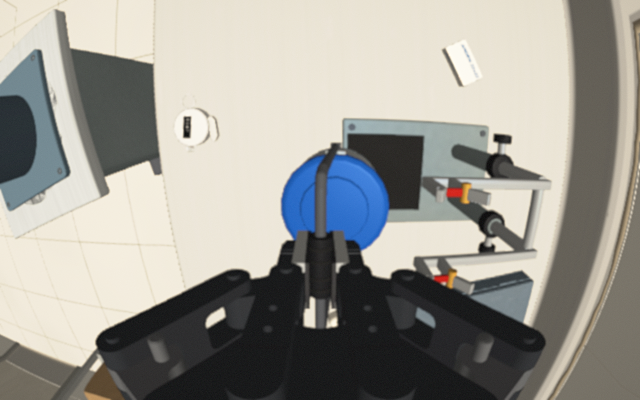

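Wrist view: the pot hangs square in the grip with its lid at (335,205). The catches at (454,192) and (441,278) give a middle of (537,-242), as before. I advance over the slots.

>>> drive_tool(deltas=[[[-1,10,0,0,0,0.002],[-2,28,0,0,0,0.004],[-3,46,0,0,0,0.007],[-3.5,60,0,0,0,0.007],[-3.5,70,0,0,0,0.007]]])

```text
clock: 12.05
tcp_pos: [532.7, -241.9, 212.3]
ee_rot: [3.141, 0.0, 1.267]
contact_force: [-0.5, -0.7, -2.9]
grip_width: 8.8
```

>>> drive_tool(deltas=[[[0,3,0,0,0,0],[0,3,0,0,0,0],[0,3,0,0,0,0],[0,3,0,0,0,0],[0,3,0,0,0,0]]])

```text
clock: 12.55
tcp_pos: [533.4, -242.2, 212.4]
ee_rot: [-3.141, -0.0, 1.267]
contact_force: [-1.6, 0.5, -2.2]
grip_width: 9.1
```

```bash
python3 - <<'E'
from h import *
st=robot.state();print(st["tcp_pos"],st["ee_rot"],st["contact_force"]);rel(534.6,-242,st["tcp_pos"][2],1.268)
s=robot.snapshot("wrist");np.savez("w4.npz",**s);cv2.imwrite("pics/w4.png",s["pixels"][140:390,200:500,::-1].repeat(2,0).repeat(2,1))
for a,c,m in comps(s["pixels"],(0,130,80),(10,255,255),(200,100,560,390),4): print("red",a,c.round(1),onz(s,*c,199).round(1))
E
```

```text
[ 533.44485402 -242.15201612  212.44729853] [-3.14072996e+00 -4.15767982e-04  1.26662138e+00] [-1.57013764  0.49415431 -2.18956545]
delta [ 5.0e-01  1.1e+00 -0.0e+00 -1.0e-03 -0.0e+00 -1.0e-03] norm 1.0
red 73 [330.7 184.1] [ 548.1 -216.4  199. ]
```

View pics/w4.png

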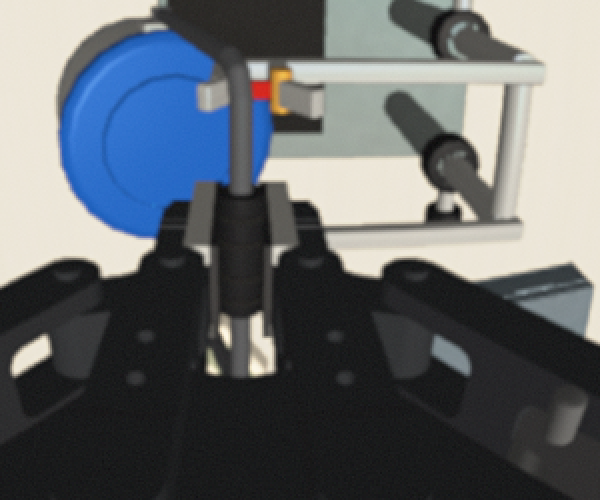

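Wrist crop: the wire crosses between the left prong's front lip (crop columns 198-226) and its back cheek (280-322), with the catch between. I check the centring by casting rays.

```bash
python3 - <<'E'
from h import *
s=dict(np.load("w4.npz"));O=np.array([534.6,-242]);c,sn=np.cos(-.303),np.sin(-.303)
L=lambda p:np.r_[(p[0]-O[0])*c+(p[1]-O[1])*sn,-(p[0]-O[0])*sn+(p[1]-O[1])*c,p[2]].round(1)
for n,u,v,z in(("lip out",198,98,206),("lip in",226,95,206),("back in",281,96,211),("back in low",281,96,205),("back out",322,102,211),("wire",240,100,231),("wire2",241,170,231)): 
    u,v=200+u/2,140+v/2;k=s["range_z"][int(v),int(u)];d=ray(s,u,v);f=rot(s["attitude"]).inv().apply(d)[2]
    print(n,L(onz(s,u,v,z)),"depth pt",L(np.array(s["xyz"])+d/f*k))
st=robot.state();print("tcp",L(st["tcp_pos"]))
E
```

```text
lip out [-10.7  27.7 206. ] depth pt [-10.8  27.3 204.5]
lip in [ -3.8  28.4 206. ] depth pt [ -3.9  27.  200.5]
back in [  9.6  29.5 211. ] depth pt [ 10.2  27.2 202.5]
back in low [ 10.   27.9 205. ] depth pt [ 10.2  27.2 202.5]
back out [ 19.6  28.  211. ] depth pt [ 19.5  28.  211.2]
wire [-2.00e-01  3.38e+01  2.31e+02] depth pt [-2.000e-01  3.490e+01  2.351e+02]
wire2 [-1.00e-01  1.83e+01  2.31e+02] depth pt [-1.000e-01  2.010e+01  2.357e+02]
tcp [ -0.9  -0.5 212.5]
```

```bash
python3 - <<'E'
from h import *
s=dict(np.load("w3.npz"));O=np.array([534.6,-242]);c,sn=np.cos(-.303),np.sin(-.303)
L=lambda p:np.r_[(p[0]-O[0])*c+(p[1]-O[1])*sn,-(p[0]-O[0])*sn+(p[1]-O[1])*c,p[2]].round(1)
for box in((412,174,496,210),(405,255,470,285)):
  w=[]
  for v in range(box[1],box[3]):
    for u in range(box[0],box[2]):
        d=ray(s,u,v);f=rot(s["attitude"]).inv().apply(d)[2];p=np.array(s["xyz"])+d/f*s["range_z"][v,u]
        h=cv2.cvtColor(s["pixels"][v:v+1,u:u+1],cv2.COLOR_RGB2HSV)[0,0];w.append(np.r_[L(p),int(h[1]>110 and h[0]<25)])
  w=np.array(w);w=w[(w[:,2]>165)&(w[:,2]<225)&(np.abs(np.abs(w[:,1])-28)<6)]
  for x in range(-18,24,2):
    k=w[(w[:,0]>=x)&(w[:,0]<x+2)]
    if len(k):print(x,len(k),"zmin/med/max",np.percentile(k[:,2],[0,50,100]).round(),"red/orange",k[:,3].mean().round(2),"y",np.median(k[:,1]).round(1))
  print()
E
```

```text
-12 35 zmin/med/max [203. 205. 206.] red/orange 0.0 y 27.5
-10 216 zmin/med/max [170. 191. 208.] red/orange 0.0 y 27.9
-8 73 zmin/med/max [171. 194. 206.] red/orange 0.0 y 30.8
-6 55 zmin/med/max [173. 194. 203.] red/orange 0.0 y 31.0
-4 26 zmin/med/max [173. 198. 201.] red/orange 0.15 y 30.8
-2 47 zmin/med/max [173. 198. 199.] red/orange 0.7 y 28.6
0 52 zmin/med/max [173. 198. 199.] red/orange 0.6 y 29.2
2 47 zmin/med/max [173. 197. 200.] red/orange 0.57 y 28.8
4 62 zmin/med/max [173. 197. 199.] red/orange 0.53 y 28.6
6 139 zmin/med/max [173. 190. 200.] red/orange 0.42 y 29.2
8 120 zmin/med/max [173. 199. 204.] red/orange 0.63 y 29.6
10 130 zmin/med/max [172. 202. 207.] red/orange 0.27 y 29.4
12 89 zmin/med/max [172. 207. 210.] red/orange 0.01 y 28.5
14 86 zmin/med/max [173. 210. 214.] red/orange 0.0 y 29.0
16 67 zmin/med/max [173. 212. 214.] red/orange 0.0 y 29.1
18 34 zmin/med/max [173. 210. 212.] red/orange 0.0 y 30.2
20 12 zmin/med/max [173. 176. 177.] red/orange 0.0 y 30.8
22 16 zmin/med/max [173. 176. 177.] red/orange 0.0 y 30.6

-10 51 zmin/med/max [172. 181. 193.] red/orange
[... 261 characters left out ...]
med/max [172. 177. 199.] red/orange 0.3 y -26.2
2 53 zmin/med/max [171. 177. 199.] red/orange 0.45 y -26.9
4 60 zmin/med/max [172. 177. 200.] red/orange 0.37 y -26.8
6 128 zmin/med/max [172. 187. 200.] red/orange 0.29 y -27.0
8 135 zmin/med/max [171. 194. 204.] red/orange 0.42 y -25.4
10 96 zmin/med/max [173. 199. 206.] red/orange 0.28 y -24.9
12 74 zmin/med/max [172. 201. 208.] red/orange 0.04 y -25.0
14 41 zmin/med/max [172. 204. 211.] red/orange 0.0 y -25.0
16 36 zmin/med/max [173. 177. 211.] red/orange 0.0 y -25.2
18 25 zmin/med/max [172. 176. 178.] red/orange 0.0 y -25.8
20 27 zmin/med/max [172. 176. 178.] red/orange 0.0 y -26.9
22 26 zmin/med/max [172. 176. 177.] red/orange 0.0 y -26.8
```

The slot centre reads about +1.2 mm from my origin in the wrist data, and the wire sits at about -0.2, so I shift 1.2 mm towards the posts. Then I descend to just above the catches.

>>> drive_tool(deltas=[[[0,1.2,3,0,0,0],[0,1.2,9,0,0,0],[0,1.2,15,0,0,0],[0,1.2,20,0,0,0],[0,1.2,23,0,0,0]]])

```text
clock: 13.1
tcp_pos: [534.9, -242.6, 188.6]
ee_rot: [-3.14, -0.0, 1.267]
contact_force: [0.1, 0.3, -3.6]
grip_width: 9.2
```

>>> drive_tool(deltas=[[[0,0,0.5,0,0,0],[0,0,1,0,0,0],[0,0,2,0,0,0],[0,0,3,0,0,0],[0,0,4,0,0,0]]])

```text
clock: 13.6
tcp_pos: [535.7, -242.9, 185.7]
ee_rot: [3.141, 0.0, 1.267]
contact_force: [0.9, 0.6, -2.7]
grip_width: 9.2
```

>>> drive_tool(deltas=[[[0,0,0,0,0,0],[0,0,0,0,0,0],[0,0,0,0,0,0]]])

```text
clock: 13.9
tcp_pos: [535.0, -242.7, 185.4]
ee_rot: [-3.141, -0.0, 1.267]
contact_force: [-1.6, 1.3, -3.1]
grip_width: 9.4
```

>>> drive_tool(deltas=[[[0,0,0.8,0,0,0],[0,0,1.6,0,0,0],[0,0,2.4,0,0,0],[0,0,3.2,0,0,0],[0,0,4,0,0,0]]])

```text
clock: 14.4
tcp_pos: [535.4, -242.8, 181.5]
ee_rot: [3.141, 0.0, 1.267]
contact_force: [0.2, 0.5, -3.7]
grip_width: 8.8
```

>>> drive_tool(deltas=[[[0,0,0.8,0,0,0],[0,0,1.6,0,0,0],[0,0,2.4,0,0,0],[0,0,3,0,0,0],[0,0,3,0,0,0]]])

```text
clock: 14.9
tcp_pos: [535.2, -242.8, 178.5]
ee_rot: [-3.141, -0.0, 1.267]
contact_force: [-0.8, 0.5, -1.9]
grip_width: 9.2
```

>>> drive_tool(deltas=[[[0,0,0.6,0,0,0],[0,0,1.2,0,0,0],[0,0,1.8,0,0,0],[0,0,2.4,0,0,0],[0,0,3,0,0,0]]])

```text
clock: 15.4
tcp_pos: [535.7, -243.0, 175.9]
ee_rot: [3.14, 0.0, 1.267]
contact_force: [0.5, 0.8, 2.5]
grip_width: 9.4
```

>>> drive_tool(deltas=[[[0,0,0.6,0,0,0],[0,0,1.2,0,0,0],[0,0,1.8,0,0,0],[0,0,2.4,0,0,0],[0,0,2.4,0,0,0]]])

```text
clock: 15.9
tcp_pos: [534.9, -242.8, 173.0]
ee_rot: [-3.141, -0.0, 1.267]
contact_force: [-2.2, 0.6, 4.1]
grip_width: 9.0
```

Catches felt: about 7 N of support taken up. Continue gently.

>>> drive_tool(deltas=[[[0,0,0.6,0,0,0],[0,0,1.2,0,0,0],[0,0,1.8,0,0,0],[0,0,2.4,0,0,0]]])

```text
clock: 16.3
tcp_pos: [534.9, -242.7, 170.5]
ee_rot: [-3.141, -0.0, 1.267]
contact_force: [-2.3, 0.9, 5.2]
grip_width: 8.8
```

>>> drive_tool(deltas=[[[0,0,0.6,0,0,0],[0,0,1.2,0,0,0],[0,0,1.8,0,0,0]]])

```text
clock: 16.6
tcp_pos: [534.9, -242.6, 168.7]
ee_rot: [-3.141, -0.0, 1.267]
contact_force: [-3.7, 0.8, 4.3]
grip_width: 9.2
```

>>> drive_tool(deltas=[[[0,-0.3,0.6,0,0,0],[0,-0.6,1.2,0,0,0],[0,-0.6,1.8,0,0,0],[0,-0.6,2.2,0,0,0]]])

```text
clock: 17.0
tcp_pos: [534.0, -242.3, 166.2]
ee_rot: [-3.14, -0.0, 1.267]
contact_force: [-4.1, 0.9, 1.2]
grip_width: 9.2
```

>>> drive_tool(deltas=[[[0,0,0.5,0,0,0],[0,0,1,0,0,0],[0,0,1.5,0,0,0],[0,0,2,0,0,0]]])

```text
clock: 17.4
tcp_pos: [535.7, -242.7, 164.7]
ee_rot: [3.14, 0.0, 1.267]
contact_force: [-0.4, 0.2, -3.3]
grip_width: 9.0
```

The force dropped back to the pot's weight at TCP z 165, so the catches have snapped. Now feel for the bottom.

>>> drive_tool(deltas=[[[0,0,0.5,0,0,0],[0,0,1,0,0,0],[0,0,1.5,0,0,0],[0,0,2,0,0,0]]])

```text
clock: 17.8
tcp_pos: [534.8, -242.6, 162.7]
ee_rot: [3.141, 0.0, 1.267]
contact_force: [0.5, -0.3, -2.8]
grip_width: 9.2
```

>>> drive_tool(deltas=[[[0,0,0.5,0,0,0],[0,0,1,0,0,0],[0,0,1.5,0,0,0]]])

```text
clock: 18.1
tcp_pos: [534.7, -242.6, 161.2]
ee_rot: [3.142, 0.0, 1.267]
contact_force: [-0.5, -0.3, -2.6]
grip_width: 9.0
```

>>> drive_tool(deltas=[[[0,0,0.5,0,0,0],[0,0,1,0,0,0],[0,0,1,0,0,0]]])

```text
clock: 18.4
tcp_pos: [534.7, -242.6, 160.1]
ee_rot: [-3.142, 0.0, 1.267]
contact_force: [0.2, -1.0, -2.9]
grip_width: 9.0
```

>>> drive_tool(deltas=[[[0,0,0.4,0,0,0],[0,0,0.8,0,0,0],[0,0,0.8,0,0,0]]])

```text
clock: 18.7
tcp_pos: [534.7, -242.6, 159.3]
ee_rot: [-3.142, 0.0, 1.267]
contact_force: [0.1, 0.6, -3.0]
grip_width: 9.2
```

>>> drive_tool(deltas=[[[0,0,0.4,0,0,0],[0,0,0.8,0,0,0],[0,0,0.8,0,0,0]]])

```text
clock: 19.0
tcp_pos: [534.7, -242.6, 158.5]
ee_rot: [-3.142, 0.0, 1.267]
contact_force: [0.3, 0.4, -2.7]
grip_width: 9.1
```

>>> drive_tool(deltas=[[[0,0,0.4,0,0,0],[0,0,0.8,0,0,0],[0,0,0.8,0,0,0]]])

```text
clock: 19.3
tcp_pos: [534.7, -242.6, 157.8]
ee_rot: [3.142, -0.0, 1.267]
contact_force: [-0.1, 0.1, -2.6]
grip_width: 8.7
```

>>> drive_tool(deltas=[[[0,0,0.5,0,0,0],[0,0,1,0,0,0],[0,0,1,0,0,0]]])

```text
clock: 19.6
tcp_pos: [534.8, -242.7, 157.5]
ee_rot: [3.141, -0.0, 1.267]
contact_force: [-2.5, 1.6, 5.5]
grip_width: 9.0
```

>>> drive_tool(deltas=[[[0,0,0.4,0,0,0],[0,0,0.8,0,0,0],[0,0,0.8,0,0,0]]])

```text
clock: 19.9
tcp_pos: [534.9, -242.7, 157.3]
ee_rot: [3.141, -0.001, 1.267]
contact_force: [-4.8, 2.7, 10.5]
grip_width: 9.1
```

>>> drive_tool(deltas=[[[0,0,0.4,0,0,0],[0,0,0.8,0,0,0],[0,0,0.8,0,0,0]]])

```text
clock: 20.2
tcp_pos: [535.0, -242.7, 157.1]
ee_rot: [3.141, -0.001, 1.267]
contact_force: [-5.7, 4.1, 16.7]
grip_width: 9.0
```

The bottom is firm at TCP z 157, and the force is near the limit, so I back off straight away.

>>> drive_tool(deltas=[[[0,0,-1,0,0,0],[0,0,-2.0,0,0,0],[0,0,-2.0,0,0,0]]])

```text
clock: 20.5
tcp_pos: [534.9, -242.7, 157.5]
ee_rot: [3.141, -0.0, 1.267]
contact_force: [-1.2, 1.4, 4.3]
grip_width: 9.2
```

```bash
python3 - <<'E'
from h import *
s=robot.snapshot("wrist");np.savez("w5.npz",**s);cv2.imwrite("pics/w5.png",s["pixels"][140:390,200:500,::-1].repeat(2,0).repeat(2,1))
s=robot.snapshot("side");np.savez("side5.npz",**s);cv2.imwrite("pics/side5.png",cv2.resize(s["pixels"][120:220,290:400,::-1],None,fx=6,fy=6,interpolation=cv2.INTER_CUBIC))
print(robot.state()["contact_force"],robot.state()["tcp_pos"])
E
```

```text
[-2.38073765  0.91154962  4.28607191] [ 534.83527805 -242.68727643  157.50678789]
```

View pics/w5.png

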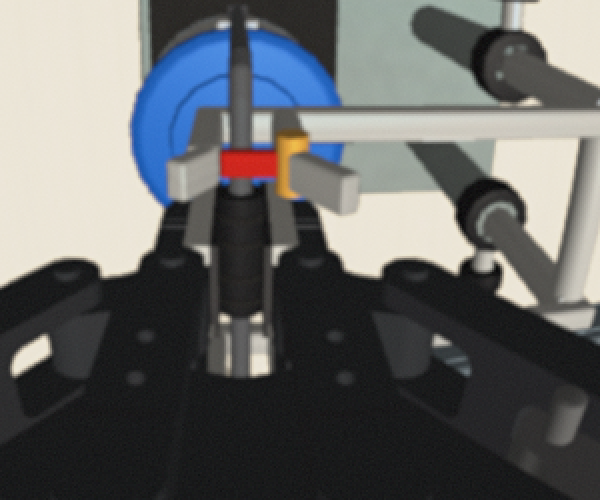

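Wrist crop: the left catch (red, 245,163) lies shut across the slot above the wire, and the pot hangs straight below. I unload the hand and open it.

>>> drive_tool(deltas=[[[0,0,-0.7,0,0,0],[0,0,-0.7,0,0,0]]])

```text
clock: 20.8
tcp_pos: [534.8, -242.6, 157.7]
ee_rot: [3.141, 0.0, 1.267]
contact_force: [0.7, -0.5, 0.3]
grip_width: 9.3
```

>>> drive_tool(deltas=[[[0,0,0,0,0,0],[0,0,0,0,0,0],[0,0,0,0,0,0],[0,0,0,0,0,0],[0,0,0,0,0,0]]], hand=40)

```text
clock: 21.3
tcp_pos: [534.7, -242.7, 157.9]
ee_rot: [3.141, 0.0, 1.267]
contact_force: [0.8, -0.7, -0.2]
grip_width: 34.4
```

Released cleanly. Now straight up.

>>> drive_tool(deltas=[[[0,0,-3,0,0,0],[0,0,-10,0,0,0],[0,0,-20,0,0,0],[0,0,-32,0,0,0],[0,0,-45,0,0,0]]])

```text
clock: 21.8
tcp_pos: [534.8, -242.7, 204.3]
ee_rot: [3.141, 0.0, 1.267]
contact_force: [1.3, -0.4, 1.3]
grip_width: 34.1
```

>>> drive_tool(deltas=[[[0,0,-25,0,0,0],[0,0,-60,0,0,0],[0,0,-100,0,0,0],[0,-40,-130,0,0,0],[0,-80,-140,0,0,0]]])

```text
clock: 22.3
tcp_pos: [458.9, -220.2, 346.3]
ee_rot: [3.137, 0.001, 1.266]
contact_force: [-0.6, 0.0, 2.2]
grip_width: 34.1
```

>>> drive_tool(deltas=[[[0,-10,0,0,0,0],[0,-10,0,0,0,0],[0,-10,0,0,0,0],[0,-10,0,0,0,0],[0,-10,0,0,0,0]]])

```text
clock: 22.8
tcp_pos: [449.4, -215.8, 342.6]
ee_rot: [-3.141, 0.001, 1.267]
contact_force: [-0.2, 0.0, 0.1]
grip_width: 34.2
```

```bash
python3 - <<'E'
from h import *
st=robot.state();print(st["clock"],st["tcp_pos"],st["contact_force"],st["qd"].round(3))
O=np.array([534.6,-242]);c,sn=np.cos(-.303),np.sin(-.303)
s=robot.snapshot("wrist");cv2.imwrite("pics/w6.png",s["pixels"][...,::-1]);np.savez("w6.npz",**s)
for n,z in(("top",187),):
    for a,cc,m in comps(s["pixels"],(0,130,80),(10,255,255),(150,20,600,390),8): print("red",a,cc.round(1),onz(s,*cc,199).round(1))
s=robot.snapshot("top");w=cloud(s);d=w[...,:2]-O;L=np.dstack([d[...,0]*c+d[...,1]*sn,-d[...,0]*sn+d[...,1]*c,w[...,2]])
k=(np.abs(L[...,1])<18)&(np.abs(L[...,0])<25)&(L[...,2]>165)&(L[...,2]<205);print("sleeve",k.sum(),np.median(L[k],0).round(1) if k.any() else "")
s=robot.snapshot("side");cv2.imwrite("pics/side6.png",cv2.resize(s["pixels"][125:245,280:400,::-1],None,fx=5,fy=5,interpolation=cv2.INTER_CUBIC))
E
```

```text
22.8 [ 449.43251134 -215.83152271  342.55227475] [-0.16939136  0.01112808  0.06841473] [ 0.    -0.002  0.004  0.006  0.003  0.    -0.002]
red 39 [415.1 151.9] [ 545.7 -215.7  199. ]
red 42 [411.3 207.3] [ 529.2 -269.   199. ]
red 10 [356.7 287.5] [ 452.6 -341.5  199. ]
sleeve 0
```

View pics/w6.png

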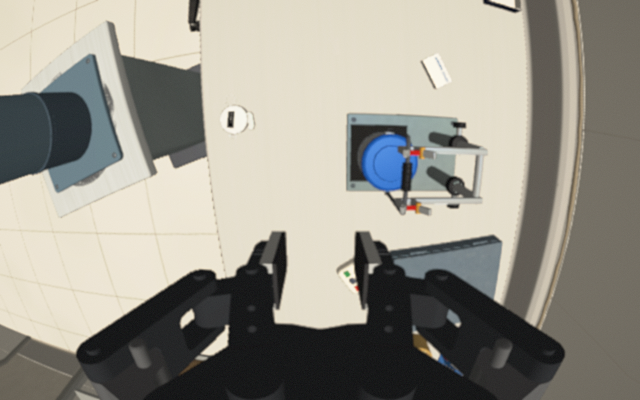

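Wrist view: the pot hangs under the fork, with the sleeve at (407,177) between the prongs. Both red catches, (415,152) and (411,207), cast to the same places as when they were shut at the start. One settling pause, a numeric check, then I hand in.

>>> drive_tool(deltas=[[[0,0,0,0,0,0],[0,0,0,0,0,0],[0,0,0,0,0,0],[0,0,0,0,0,0],[0,0,0,0,0,0]]])

```text
clock: 23.45
tcp_pos: [448.8, -215.6, 342.9]
ee_rot: [3.142, -0.0, 1.267]
contact_force: [0.1, 0.3, -0.5]
grip_width: 34.1
```

```bash
python3 - <<'E'
from h import *
O=np.array([534.6,-242]);c,sn=np.cos(-.303),np.sin(-.303)
def L(p): d=np.array(p)-np.r_[O,0];return np.r_[d[0]*c+d[1]*sn,-d[0]*sn+d[1]*c,d[2]].round(1)
lid=[]
for i in range(2):
    s=robot.snapshot("wrist")
    b=max(comps(s["pixels"],(100,150,40),(125,255,255),(300,80,460,240),100),key=lambda t:t[0]);lid.append(b[1])
print("lid px motion",lid[1]-lid[0],"lid",L(onz(s,*lid[1],97)))
for a,cc,m in comps(s["pixels"],(0,0,0),(180,255,60),(398,158,416,202),15): print("sleeve",a,cc,L(onz(s,*cc,180)))
for a,cc,m in comps(s["pixels"],(0,130,80),(10,255,255),(395,140,430,220),8): print("red",a,L(onz(s,*cc,199)))
print(robot.state()["contact_force"]);print(robot.sign_off())
E
```

```text
lid px motion [-0.03404661  0.06361552] lid [-6.1  0.5 97. ]
sleeve 208 [406.48557692 177.08173077] [  0.6  -0.6 180. ]
red 37 [  3.1  28.5 199. ]
red 44 [  2.8 -27.2 199. ]
[-0.25061336 -0.2060971  -0.16692958]
the job is handed in; nothing more can be done
None
```

The pot hangs in both slots of the stand and the job is handed in at about 24 s; no verdict was reported.

**What I did:**
- I pinched the sleeve and swung the handle upright along its 90 mm arc. Readings stayed below about 3 N and the pot stayed on the bench.
- I lifted the pot by the sleeve; it weighed about 2.8 N.
- I brought the wire over the front lips and pressed it past the catches. Contact began at TCP z of about 177, and the force fell back to the pot's weight at about 165.
- I felt the slot bottom at TCP z of about 157, unloaded the hand, let go and moved clear.

**Last checks:**
- **Sleeve:** it is 0.6 mm (x) and -0.6 mm (y) from the slot middle, taking the wire at about z 180.
- **Catches:** both red catches read where they were when shut at the start.
- **Pot and arm:** the pot was still (under 0.1 px of motion) and the arm read no contact force. The lid reads about 6 mm off the slots towards the front, a lean of about 0.07 rad.

**Less certain:**
- **Force at the slot bottom:** one 0.8 mm step too many took it to an estimated 20–21 N, close to the 22 N limit, before I backed off.
- **Wire height:** the bottom came about 2 mm lower than the camera predicted.
- **Right catch:** I did not see it close-up; I judged it from the far view and the force drop.

I viewed 12 pictures, two over the budget of 10.

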